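# Rock the slack out of a cell press lever

## Robot

A 6-joint arm with a two-finger parallel gripper is mounted at the origin on a cart in front of the work surface, level with it; the furniture and walls round the work are solid. World frame = base frame: x ahead of the robot, y to its left, z up, the work surface at z = 0. Lengths are in m, angles in rad, forces in N, time in s.
With the tool pointing down it reaches from about 0.4 to 0.825 m from the base axis. Payload 7 kg.
Tool frame: the origin (TCP) lies at the very end of the fingers, on their centre line; the grasp point (between the pads) lies 19 mm behind it; z points along the fingers, y is the line along which they close (so a half turn about z gives the same grasp; the last joint's range is limited). The gripper opens to 88 mm and grips with 3 to 60 N. Pads are 19 mm wide; open, the fingers measure 130 mm over their backs; the gripper's body (78 mm by 193 mm) begins 47 mm behind the grasp point.
Start: joints at [1.541, 0.359, 0.012, 0, -1.224, -0.288], TCP at [0.211, 0.641, 0.227] pointing down, gripper open.
Joint ranges: [-3.07, 3.07], [-1.43, 2.12], [-1.02, 1.25], [-3.03, 1.67], [-3.05, -0], [-3.03, 3.03]. Speed limits (rad/s): [2.39, 2.39, 3.01, 3.14, 3.14, 3.14].

## Interface

Orientations are given as a unit quaternion [x, y, z, w].
In Python, from workcell import r gives the robot as it stands. Calls block until the motion is done:
- r.move_ptp(position, orientation): joint-space move of the TCP to a pose.
- r.move_straight(position, frame=None, speed=0.15, guard=None): straight line of the TCP; frame=None keeps the orientation; speed is the mean speed in m/s. With guard (N) it stops when the force on the tool has changed by that much, and returns True; else False.
- r.move_j(angles): joint-space move.
- r.set_gripper(opening, squeeze=None): opening from 0.0 (shut) to 1.0 (fully open); squeeze is the grip in N (None keeps the last); returns when the fingers have stopped.
- r.sleep(seconds).
- r.solve_ik(position, orientation): joint angles nearest the present ones, or None.
- r.read_camera(name): name is "scene" or "top" or "wrist"; returns the picture (400x640x3 uint8, red, green, blue); there is no depth.
- r.calibration(name): a dict with "vertical_fov" (degrees; the focal length in pixels is half the picture's height over the tangent of half this angle, whatever the lens; pixels are square), "cx", "cy" (the principal point, pixels), "dist_coeffs" ([k1, k2, p1, p2, k3] as OpenCV has them; the pictures are not rectified), "position" and "rotation" of the camera in the world. Camera axes: x right, y down, z forward; pixel columns grow to the right and rows downward; lengths in m; the calibration is good to about 2 mm. A picture is of the moment at which its call begins: read the wrist's pose just before it. calibration takes no time and is no camera call; for the wrist camera it gives the pose at the moment of the call.
A pose or a line that the arm cannot do raises r.Unreachable and nothing moves.
- r.hand_in(): hands the job in; it is judged then, once.
Readings, each from a call of its own:
- r.read_time_s(): time.
- r.read_joint_pos(): joint angles.
- r.read_joint_vel(): joint speeds.
- r.read_joint_torque(): joint torques, N m.
- r.read_ee_pos(): TCP position.
- r.read_eef_rot(): TCP orientation.
- r.read_ft_force(): force on the tool from outside, world axes, zero at the start.
- r.read_torque(): the same for the moment, N m.
- r.read_grip_width(): opening from 0.0 (shut) to 1.0 (fully open).
- r.read_grip_force(): force on a finger pad.
Only numpy, scipy, OpenCV 4.12 (cv2) and the standard library are available. Lean on these libraries where they do the work, as an engineer would, in place of code of your own. Each camera call takes 0.05 s, during which the arm holds its last target. There are 200 camera calls.

## Task

Check the free play of the cell press with the orange lever: by its upright knob, swing the lever counter-clockwise (seen from above) until the slack is taken up and you feel it meet the stiff screw, then clockwise until it meets resistance again. Do not drive the screw round and leave the press with the blue lever alone. Finally let go of the lever in the middle of the free play that you found.

Things in the scene. Friction and masses are not known exactly. Their poses are not given: they have to be found in the camera images.
- orange_press: Fixed aluminium cell press, 100 x 130 mm, orange lever on top. Origin on the table (z = 0) below the vertical screw, on whose axis screw and lever turn. Press top z = 82 mm. The lever swings freely between two steel pins (40 mm from the axis, top z = 116 mm), 0.7 to 1.1 rad in all; past a pin it drives the stiff screw, needing about 15 N at the knob. Mid-play points to -x, give or take 0.85 rad.
- orange_knob (a point): Centre of the upright orange knob at the lever's end: 25 mm across, 48 mm tall (z = 113 to 161 mm, this point z = 139 mm), 80 mm from the screw axis; lever arm 16 mm wide, top z = 111 mm. The knob spins freely on its pin, so a gripper holding it need not turn. The lever swings with under 1 N and stays where it is left.
- orange_mark (a point): White dot, 10 mm across, on the dark drive disc (100 mm across, upper face z = 94 mm) that turns with the orange press's screw and carries the two pins; 42 mm from the axis. It moves only if the screw turns; its starting angle varies. It is not lined up with the middle of the play.
- blue_knob (a point): Centre of the knob of the other, equal press, with a blue lever: to be left alone. Same sizes and height as the orange knob.
Not all that is in view belongs to the job. What is shaped like the orange_press but yellow is not meant.

How it is judged:
By the outcome, as a careful person would: the job done as asked, in the order asked, and still so for the second after the job is handed in, with the robot touching nothing.
It also fails if it takes over 48 s, if anything falls off the work surface, if the arm or the gripper's body presses on something with over 40 N, if the wrist force passes 120 N, or if a joint passes its speed limit or range.

## Working session

There is one attempt and no reset: what is moved stays moved. The work goes in short steps, each a Python script; the robot and the scene stay as the last script left them, time stands still between calls to the robot, and variables do not carry over. Pictures are saved under pics/ and viewed, at most 10 in all, crops included, and the job is handed in when it is done.

```bash
mkdir -p pics; python3 - <<'E'
from workcell import r
import cv2
for n in("top","scene"):
    cv2.imwrite(f"pics/{n}0.png",r.read_camera(n)[:,:,::-1]); print(n,r.calibration(n))
E
```

```text
top {'vertical_fov': 54.184991053614915, 'cx': 322.92609302600863, 'cy': 209.64432256502346, 'dist_coeffs': array([-0.05902258,  0.        ,  0.        ,  0.        ,  0.        ]), 'position': array([0.28808508, 0.20052914, 1.30263447]), 'rotation': array([-0.70452274,  0.70456301, -0.05781958,  0.06241453])}
scene {'vertical_fov': 54.742693883958104, 'cx': 328.8924459776883, 'cy': 198.5919247221712, 'dist_coeffs': array([-0.05736348,  0.        ,  0.        ,  0.        ,  0.        ]), 'position': array([ 0.16059545, -0.76752595,  1.1691748 ]), 'rotation': array([ 0.91654238, -0.14935269,  0.06311445, -0.36559596])}
```

View pics/top0.png

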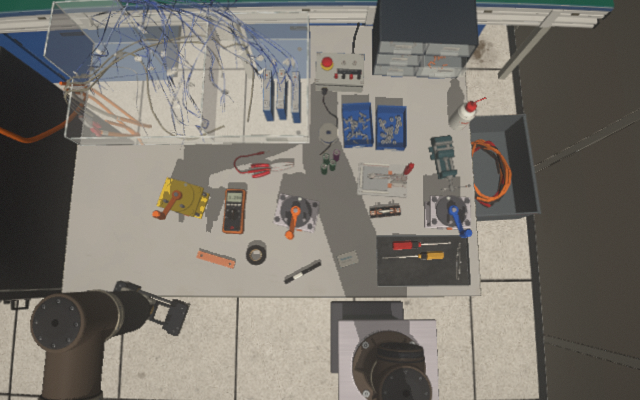

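View pics/scene0.png

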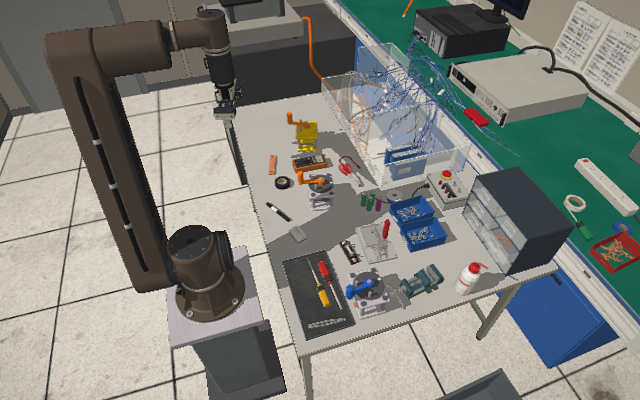

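The top view shows the orange press at about (297,212) with its knob near (292,235). The blue press is at (450,215) and a yellow decoy is at (182,198). The scene view agrees. I'll enlarge the orange press and write a pixel-to-plane helper.

```bash
cat > h.py <<'E'
import numpy as np, cv2
from scipy.spatial.transform import Rotation as R
def K(c,h=400):
    f=h/2/np.tan(np.radians(c["vertical_fov"])/2); return np.array([[f,0,c["cx"]],[0,f,c["cy"]],[0,0,1.]])
def rot(c):
    q=np.array(c["rotation"]); return R.from_quat(q).as_matrix() if q.size==4 else q
def world(c,uv,z):
    p=cv2.undistortPoints(np.array(uv,float).reshape(-1,1,2),K(c),c["dist_coeffs"]).reshape(-1,2)
    d=np.c_[p,np.ones(len(p))]@rot(c).T; o=c["position"]
    return o+d*((z-o[2])/d[:,2])[:,None]
def pix(c,P):
    M=rot(c).T; return cv2.projectPoints(np.array(P,float).reshape(-1,3),cv2.Rodrigues(M)[0],-M@c["position"],K(c),c["dist_coeffs"])[0].reshape(-1,2)
E
python3 - <<'E'
from workcell import r
from h import *
im=cv2.imread("pics/top0.png"); c=r.calibration("top")
cv2.imwrite("pics/c.png",cv2.resize(im[180:255,255:345],None,fx=8,fy=8,interpolation=cv2.INTER_CUBIC)[:600])
print(world(c,[(297,212)],.094),world(c,[(292,236)],.161),pix(c,[.211,.641,.227]))
E
```

```text
[[0.48841537 0.2897608  0.094     ]] [[0.40597987 0.29867414 0.161     ]] [[163.68374633 304.58547146]]
```

View pics/c.png

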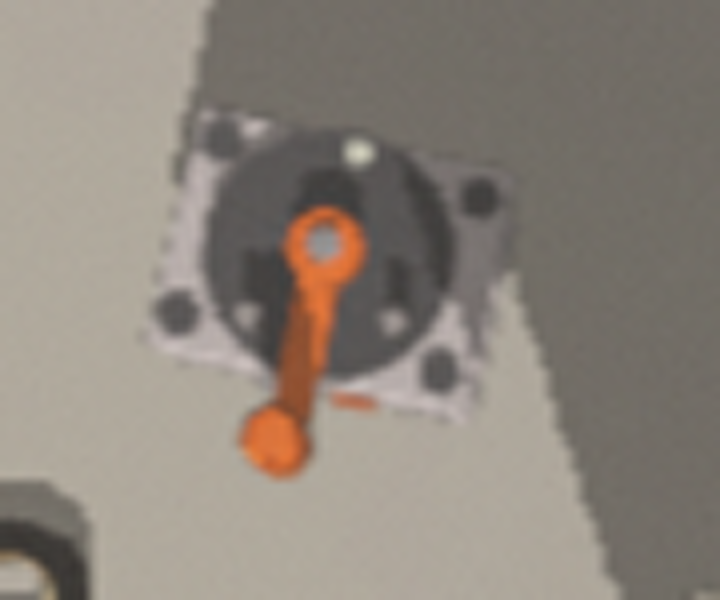

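The crop shows the hub at about (325,245), the disc centre at (328,255), the knob top at (275,440), the pins at (245,315) and (393,322), and the white mark at (358,153). I'll convert these to world positions, check the sizes, then move above the knob and check with the wrist camera.

```bash
python3 - <<'E'
from workcell import r
from h import *
c=r.calibration("top")
f=lambda u,v,z:world(c,[(255+(u+.5)/8-.5,180+(v+.5)/8-.5)],z)[0]
ax=f(328,255,.094);k=f(275,440,.161);p1=f(245,315,.116);p2=f(393,322,.116);m=f(358,153,.094)
print("ax",ax)
for n,q in zip("knob L R mark".split(),(k,p1,p2,m)):
    d=(q-ax)[:2];print(n,q.round(4),np.hypot(*d).round(4),np.arctan2(d[1],d[0]).round(3))
best=None
for yaw in (np.pi/2,-np.pi/2,0,np.pi):   # tool x dir angle; want tool y along world y -> x along +-x
    q=(R.from_euler('z',yaw)*R.from_euler('x',np.pi)).as_quat()
    j=r.solve_ik([k[0],k[1],.24],q); print(yaw,q.round(3),None if j is None else np.round(j,2))
    if yaw in (0,np.pi) and j is not None:
        cost=abs(np.array(j)-r.read_joint_pos()).max()
        if best is None or cost<best[0]: best=(cost,q)
r.move_ptp([k[0],k[1],.24],best[1])
c=r.calibration("wrist"); im=r.read_camera("wrist"); cv2.imwrite("pics/w.png",im[:,:,::-1])
print(r.read_time_s(),r.read_ee_pos(),r.read_eef_rot(),pix(c,[k,ax,p1,p2,m]).round(), c["position"])
import pickle;pickle.dump(c,open("wc.pkl","wb"))
E
```

```text
ax [0.49020622 0.29429526 0.094     ]
knob [0.4102 0.3077 0.161 ] 0.0811 2.975
L [0.4632 0.3242 0.116 ] 0.0403 2.305
R [0.4605 0.2673 0.116 ] 0.0402 -2.405
mark [0.531 0.283 0.094] 0.0423 -0.271
1.5707963267948966 [0.707 0.707 0.    0.   ] [ 1.03  0.08 -0.32  0.   -1.17  2.11]
-1.5707963267948966 [ 0.707 -0.707 -0.     0.   ] [ 1.03  0.08 -0.32  0.   -1.17 -1.03]
0 [1. 0. 0. 0.] [ 1.03  0.08 -0.32  0.   -1.17  0.54]
3.141592653589793 [0. 1. 0. 0.] [ 1.03  0.08 -0.32 -0.   -1.17 -2.6 ]
1.5917 [0.41010633 0.30860685 0.23988797] [ 9.99999955e-01  2.98334134e-04 -1.29035327e-05  2.99281309e-05] [[317. 208.]
 [331. 107.]
 [299. 137.]
 [362. 140.]
 [344.  60.]] [0.48514243 0.30831188 0.39835642]
```

View pics/w.png

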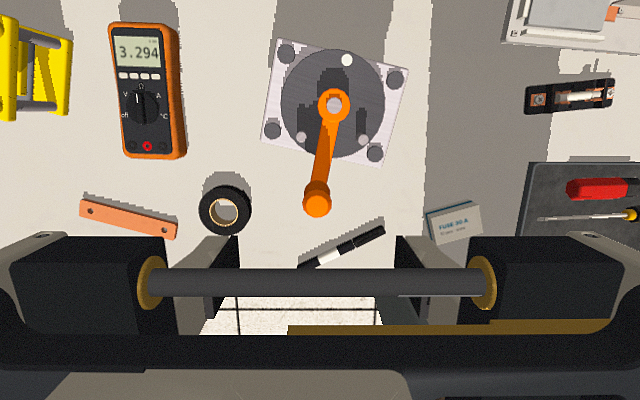

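The projections match the picture to within about 4 px: the knob is at (317,204) and the disc centre at (332,103), which is a shift of about +1.5 mm in x. The radii also fit: knob 81 mm, pins 40 mm, mark 42 mm. Next I'll grasp and swing counter-clockwise, sensing the force.

```bash
cat > sw.py <<'E'
from workcell import r
from h import *
AX=np.array([.4915,.2945]); Z=.126; L=.08
def ang():
    d=r.read_ee_pos()[:2]-AX; return np.arctan2(d[1],d[0])%(2*np.pi)
def pt(a): return [AX[0]+L*np.cos(a),AX[1]+L*np.sin(a),Z]
def swing(sgn,end,f0,lim=5,step=.04,speed=.04):
    a=ang(); log=[]
    while sgn*(end-a)>0:
        a+=sgn*step
        hit=r.move_straight(pt(a),speed=speed,guard=lim)
        f=(r.read_ft_force()-f0)[:2]; e=np.array([np.cos(a),np.sin(a)]); t=np.array([-e[1],e[0]])
        log.append((round(ang(),3),round(f@t,1),round(f@e,1),hit))
        if -sgn*(f@t)>lim-1: break
        if abs(f@e)>15: print("radial"); break
    print(*log,sep="\n"); return ang()
E
python3 - <<'E'
from sw import *
import pickle
r.move_straight([.4117,.3077,Z],speed=.12,guard=8)
r.set_gripper(0,squeeze=8); r.sleep(.2)
f0=r.read_ft_force(); print(r.read_ee_pos(),r.read_grip_width()*88,r.read_grip_force(),f0,ang())
pickle.dump(f0,open("f0.pkl","wb"))
print("CCW",swing(1,3.75,f0),r.read_time_s())
E
```

```text
[0.41168764 0.30774627 0.12599249] 24.126403821723343 7.998182100404847 [-0.30167328  0.85172394 -0.01084225] 2.9771241875052423
(np.float64(3.024), np.float64(1.2), np.float64(4.9), False)
(np.float64(3.064), np.float64(1.2), np.float64(5.4), False)
(np.float64(3.105), np.float64(1.9), np.float64(4.4), False)
(np.float64(3.146), np.float64(0.9), np.float64(4.6), False)
(np.float64(3.186), np.float64(1.5), np.float64(5.7), False)
(np.float64(3.227), np.float64(1.1), np.float64(5.3), False)
(np.float64(3.268), np.float64(1.9), np.float64(4.7), False)
(np.float64(3.308), np.float64(0.4), np.float64(5.6), False)
(np.float64(3.348), np.float64(1.8), np.float64(6.1), False)
(np.float64(3.388), np.float64(1.4), np.float64(5.3), False)
(np.float64(3.428), np.float64(1.2), np.float64(5.7), False)
(np.float64(3.468), np.float64(1.7), np.float64(4.9), False)
(np.float64(3.508), np.float64(0.8), np.float64(6.1), False)
(np.float64(3.548), np.float64(1.4), np.float64(4.3), False)
(np.float64(3.57), np.float64(-3.8), np.float64(2.9), False)
(np.float64(3.59), np.float64(-8.9), np.float64(-3.7), False)
CCW 3.589592818688516 7.9167
```

The lever met the counter-clockwise stop at about 3.57 rad. Predicted was 3.57, and the force was 9 N, below the 15 N that drives the screw. Now clockwise.

```bash
python3 - <<'E'
from sw import *
import pickle
f0=pickle.load(open("f0.pkl","rb"))
print("CW",swing(-1,2.35,f0,lim=6,step=.04),r.read_time_s(),r.read_ee_pos())
E
```

```text
(np.float64(3.534), np.float64(0.4), np.float64(-3.4), True)
(np.float64(3.503), np.float64(0.6), np.float64(-6.6), False)
(np.float64(3.462), np.float64(0.3), np.float64(-7.1), False)
(np.float64(3.421), np.float64(0.4), np.float64(-5.9), False)
(np.float64(3.381), np.float64(0.3), np.float64(-7.5), False)
(np.float64(3.341), np.float64(-1.2), np.float64(-7.9), False)
(np.float64(3.301), np.float64(1.5), np.float64(-7.9), False)
(np.float64(3.26), np.float64(1.2), np.float64(-8.5), False)
(np.float64(3.221), np.float64(-0.1), np.float64(-8.4), False)
(np.float64(3.181), np.float64(1.2), np.float64(-8.1), False)
(np.float64(3.142), np.float64(2.0), np.float64(-8.7), False)
(np.float64(3.102), np.float64(0.4), np.float64(-8.4), False)
(np.float64(3.062), np.float64(1.1), np.float64(-7.8), False)
(np.float64(3.023), np.float64(-0.2), np.float64(-8.5), False)
(np.float64(2.984), np.float64(0.7), np.float64(-7.8), False)
(np.float64(2.944), np.float64(0.3), np.float64(-8.3), False)
(np.float64(2.905), np.float64(0.7), np.float64(-9.2), False)
(np.float64(2.866), np.float64(0.2), np.float64(-8.8), False)
(np.float64(2.826), np.float64(-0.5), np.float64(-9.4), False)
(np.float64(2.787), np.float64(1.0), np.float64(-8.7), False)
(np.float64(2.748), np.float64(-0.1), np.float64(-8.7), False)
(np.float64(2.708), np.float64(0.6), np.float64(-8.5), False)
(np.float64(2.669), np.float64(-0.2), np.float64(-8.5), False)
(np.float64(2.649), np.float64(4.3), np.float64(-8.3), False)
(np.float64(2.64), np.float64(11.9), np.float64(-8.4), False)
CW 2.640168173238888 14.125 [0.42288633 0.33211083 0.12579809]
```

Stops are at about 3.562 and 2.655 rad, so the play is 0.91 rad and the middle is 3.108. I'll go there, let go, lift, and check lever and mark.

```bash
python3 - <<'E'
from sw import *
import pickle
f0=pickle.load(open("f0.pkl","rb"))
a=ang(); mid=3.108
for b in np.linspace(a,mid,9)[1:]: r.move_straight(pt(b),speed=.05)
print(ang(),r.read_ft_force()-f0,r.read_ee_pos())
r.set_gripper(1.0); r.sleep(.2)
p=r.read_ee_pos(); r.move_straight([p[0],p[1],.24],speed=.12)
r.move_ptp([.411,.308+.0,.24],[1,0,0,0])
c=r.calibration("wrist"); im=r.read_camera("wrist"); t=r.read_camera("top")
o=cv2.imread("pics/w.png")
cv2.imwrite("pics/w2.png",np.hstack([cv2.resize(x[20:240,240:430],None,fx=2,fy=2) for x in (o,im[:,:,::-1])]))
cv2.imwrite("pics/t2.png",t[:,:,::-1])
print(r.read_time_s(),r.read_ee_pos(),c["position"])
E
```

```text
3.10822580085441 [ 8.06557601 -1.72508204 -2.64156253] [0.41283937 0.29712563 0.1263392 ]
19.0 [0.41080936 0.30778326 0.23942123] [0.4859094  0.30821924 0.3974536 ]
```

View pics/w2.png

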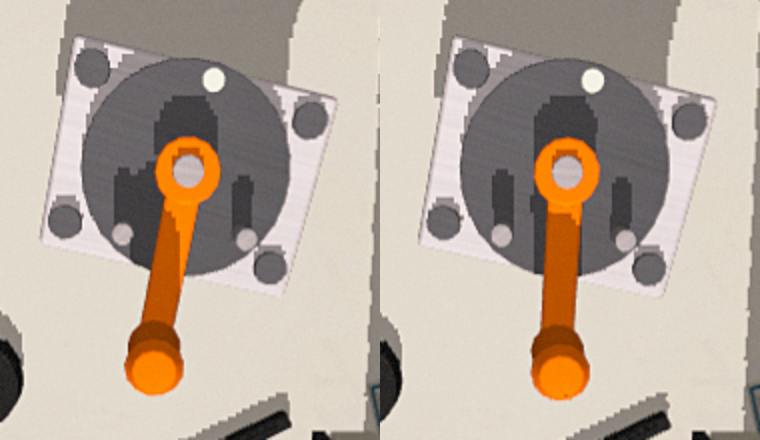

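Left is before, right is after. The mark (213,80 → 212,81) and the pins have not moved. The lever, at about (562,238), sits midway between the pins at (501,236) and (625,240). The gripper is clear above.

```bash
python3 -c "
from workcell import r
print(r.hand_in())"
```

```text
the job is handed in; nothing more can be done
None
```

The job is handed in: the orange lever met resistance counter-clockwise, then clockwise (about 0.91 rad of free play), and was let go in the middle; the screw mark did not move and the blue press was not touched.

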